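Shut the balance's draft shield and tare it at the touch-free sensor

TASK

The precision balance is to be tared with the empty beaker on its pan: push the sliding glass lid of its draft shield fully shut with the fingertips, then point straight down at the touch-free tare sensor, the round dark lens at the balance's front right corner (right as seen by someone standing in the robot's place, facing the display), and stay a couple of centimetres above it for at least two seconds. Then take the hand at least 15 cm away from that sensor. Touch neither sensor nor the panel of display and keys, keep the fingertips well away from the twin sensor at the left corner (it starts a printout), and leave the beaker and everything else on the bench where it stands.

Things in the scene. Friction and masses are not known exactly. Their poses are not given: they have to be found in the camera images.
- balance: Precision balance, fixed; white housing 250 deep (its x) by 190 wide (its y), deck at z = 68; origin on the bench under its centre. Its front (display, keys, sensors) faces its -x, the robot; yaw up to 0.35 rad either way. On the deck at x = -43 to 123 stands the draft shield, a glass box 178 wide, lid top at z = 151; only the lid's finger lip is higher (169).
- lid (a joint): Sliding glass lid of the draft shield, in m: 0 = fully shut (end stop), 0.10 = fully open; opens along the balance's +x, is pushed shut along its -x. About 1.2 N of friction; stays where it is left; starts 0.05 to 0.095 open. Lid 166 (x) by 178 (y), 5 thick; open, its rear end overhangs behind the balance.
- lid_lip (a point): Middle of the top rear edge of the lid's finger lip, 18 above the lid's upper surface; moves with the lid, axes as the balance's; at (-15, 0, 169) in the balance's frame when shut. The lip is a grey wedge 120 long (y): upright rear face (facing +x, to push against), front sloping down to the lid 23 before this point. Behind the lip the lid is flat glass for 136.
- tare_sensor: Touch-free tare sensor: black, slightly domed round lens 21 across in a grey ring 28 across, at the front right corner of the deck as seen from the robot. Origin at the top of the lens, (-92, -74, 74) in the balance's frame; z up. It looks straight up and sees a hand whose fingertips are within 25 sideways and 0 to 50 above.
- print_sensor: Twin sensor that starts a printout, same shape, at the front left corner, (-92, 74, 74) in the balance's frame; origin at the top of the lens. Keep the fingertips more than about 40 from it.
- panel: Sloping grey panel with a dark display and a row of five white keys, 52 (x) by 106 (y), between the two sensors, rising to z = 82 at its rear; origin at its centre, (-88, 0, 72) in the balance's frame. Not to be touched.
- pan (a point): Centre of the upper face of the round steel weighing pan, 86 across, inside the draft shield, (40, 0, 80) in the balance's frame.
- beaker: Low glass beaker, 40 across, 42 tall, loose on the pan; origin at the centre of its underside.
- mortar: White porcelain mortar, 104 across, 62 tall, loose, beside the balance on the left; origin at the centre of its underside.
- pestle: White porcelain pestle lying on the bench, 124 long (along its x), 25 across at the thick end; origin on the bench under its middle.
- vial_short: Glass vial with a grey cap, 30 across, 50 tall, standing beside a front corner of the balance; origin at the centre of its underside.
- vial_tall: Glass vial with a white cap, 25 across, 62 tall, standing beside the other front corner; origin at the centre of its underside.
- jar: Amber jar with a black cap, 60 across, 95 tall, to the right of the balance; origin at the centre of its underside.
- petri_dish: Clear petri dish, 96 across, 16 tall, further right; origin at the centre of its underside.
- wash_bottle: White wash bottle, 68 across, 193 tall with its bent spout, left of the balance towards the rear; origin at the centre of its underside.
- spatula: Steel spatula 160 long (along its x), 4 thick, lying in front of the balance; origin on the bench under its middle.

How it is judged (in metres and radians):
On the way, in this order (a step that is already met when the one before it is completed fails the run):
1. the draft shield's lid is fully shut (within 4 mm) (value of joint lid below 0.004 m), for 0.2 s.
2. the hand points at the tare sensor: grasp point within 25 mm of it sideways and at most 70 mm above it (fingertips 0 to about 50 mm above), for two seconds (horizontal distance between the grasp point and tare_sensor below 0.025 m and z of the grasp point in the frame of tare_sensor between 0.01 and 0.07 m and value of joint lid below 0.004 m), for 2 s.
At the end, for the whole second after the job is handed in: The lid is shut to within 4 mm, after which the hand has pointed at the tare sensor for two seconds; the hand's grasp point is now more than 14 cm from that sensor, the beaker stands upright on the pan, and it and every loose thing on the bench are within 12 mm of where they started (value of joint lid below 0.004 m and distance between the grasp point and tare_sensor above 0.14 m and horizontal distance between beaker and pan below 0.03 m and angle between beaker's own z axis and vertical below 0.1 rad and linear speed of beaker below 0.02 m/s and distance of each of beaker, mortar, pestle, vial_short, vial_tall, jar, petri_dish, wash_bottle, spatula from where it was at the start of the episode below 0.012 m); the robot touches nothing.
It fails at once if either sensor is touched (contact force between any of tare_sensor, print_sensor and anything else above 0.5 N).
It fails at once if the panel of display and keys is touched (contact force between panel and anything else above 0.5 N).
It fails at once if the hand comes close to the print sensor (grasp point within 55 mm) (distance between the grasp point and print_sensor below 0.055 m).
It fails at once if the beaker is shifted more than 12 mm, tipped or lifted off the pan (distance of beaker from where it was at the start of the episode above 0.012 m or angle between beaker's own z axis and vertical above 0.3 rad).
It fails at once if another loose thing on the bench is moved or lifted more than 12 mm (distance of any of mortar, pestle, vial_short, vial_tall, jar, petri_dish, wash_bottle, spatula from where it was at the start of the episode above 0.012 m).
It also fails if it takes over 48 s, if anything falls off the work surface, if the arm or the gripper's body presses on something with over 40 N, if the wrist force passes 120 N, or if a joint passes its speed limit or range.

ROBOT

A 6-joint arm with a two-finger parallel gripper is mounted at the origin on the work surface. World frame = base frame: x ahead of the robot, y to its left, z up, the work surface at z = 0. Lengths are in m, angles in degrees, forces in N, time in s.
With the tool pointing down it reaches from about 0.25 to 0.725 m from the base axis. Payload 9.7 kg.
Tool frame: the origin (TCP) lies at the very end of the fingers, on their centre line; the grasp point (between the pads) lies 19 mm behind it; z points along the fingers, y is the line along which they close (so a half turn about z gives the same grasp; the last joint's range is limited). The gripper opens to 85 mm and grips with 20 to 120 N. Pads are 22 mm wide; open, the fingers measure 114 mm over their backs; the gripper's body (76 mm by 85 mm) begins 54 mm behind the grasp point. The pads swing forward as they close: fully open they stand 13 mm farther back than shut.
Start: joints at [69.958, 4.979, 10.078, 95.1, 0, 90], TCP at [0.188, 0.517, 0.231] pointing down, gripper open.
Joint ranges: [-179.16, 179.16], [-48.56, 103.87], [-65.8, 70.77], [-126.05, 130.52], [-82.76, 87.17], [-180, 180]. Speed limits (degrees/s): [127.2, 127.2, 147.25, 180, 180, 180].

INTERFACE

Orientations are given as [roll, pitch, yaw] about the fixed x, y, z axes, in that order (R = Rz(yaw) Ry(pitch) Rx(roll)).
In Python, from workcell import bot, viewer, finder gives the robot as it stands. The module is installed in compiled form; this text tells all that it offers.
- The arm moves only by the shell command python3 -m inch 'ROWS' [FORCE]. ROWS is JSON, a list that holds one entry, the list of rows, each a list of 7 numbers: the opening in per cent of the stroke, from 0 (shut) to 100 (fully open), then the shift along the tool's x, y, z in mm, then the turn, a rotation vector about the tool's x, y, z in degrees. In form: [[[grip, tx, ty, tz, ax, ay, az], ...]]. A call has 1 to 8 rows; each row shifts and turns the commanded pose from where the row before left it, along the tool's axes as they then stand; what a row does not reach is not made up. A row lasts 1/8 s, in which the tool goes at most 62.5 mm and 10.7 degrees, less where a joint would pass 70% of its speed; a pose out of reach is approached as far as the arm can. A call with a gripper value outside its range is refused whole. The fingers move at their own pace and stop on an object; FORCE is the grip in N (left out, the last holds). Time passes only in rows, so rows that do not move let the fingers close. It gives the time, the measured TCP pose, the force, the opening and the grip force at its end, in the units of the state.
- bot.get_obs(): the state, without advancing time (a new reading comes with each control period).
- viewer.camera(name): name is "scene" or "top"; returns a dict with "pixels" (400x640x3 uint8, red, green, blue), "vfov" (degrees; the focal length in pixels is half the picture's height over the tangent of half this angle, whatever the lens; pixels are square), "cx", "cy" (the principal point, pixels), "R" (3x3) and "t" (3): a world point X has camera coordinates R X + t. Camera axes: x right, y down, z forward; pixel columns grow to the right and rows downward; lengths in m; the calibration is good to about 2 mm. A picture is of the moment at which its call begins. There is no depth.
- bot.job_done(): hands the job in; it is judged then, once.
Trained networks look in the newest picture that a camera, given by its name, has taken for a name from the list of things; names that differ only in an ending like _2 or _b are one class to them, and where a whole thing is asked for, a point or a joint stands for the part that bears it (a point fixed in the world has none). Each returns a list of dicts, best first, with "conf" (0 to 1); they miss things now and then, are a little off and sometimes report something else, mostly with a low value. They report only what shows in the picture. A call takes as long as a camera call.
- finder.outline_of(camera, thing): "pixels" (400x640 bool, what is visible of it) and "extent" ([centre column, centre row, width, height] in pixels, round what is visible of it).
- finder.mark_of(camera, thing): "position" ([column, row] in pixels: a listed point, or the origin of a listed thing).
The state is a dict: "time": time; "q": joint angles; "qd": joint speeds; "joint_efforts": joint torques, N m; "ee_pos": TCP position; "tcp_rot": TCP orientation; "wrist_force": force on the tool from outside, world axes, zero at the start; "torque": the same for the moment, N m; "opening": finger opening in m; "grasp_force": force on a finger pad.
Only numpy, scipy, OpenCV 4.12 (cv2) and the standard library are available. Lean on these libraries where they do the work, as an engineer would, in place of code of your own. Each camera call takes 0.05 s, during which the arm holds its last target. There are 200 camera calls.

## Working session

There is one attempt and no reset: what is moved stays moved. The work goes in short steps, Python scripts to look and compute and a shell command to move; the robot and the scene stay as the last step left them, time stands still between calls to the robot, and variables do not carry over. Pictures are saved under pics/ and viewed, at most 10 in all, crops included, and the job is handed in when it is done.

```bash
mkdir -p pics
cat > h.py <<'E'
import numpy as np, cv2
from workcell import bot, viewer, finder
from scipy.optimize import least_squares
def f(c): return 200/np.tan(np.radians(c["vfov"])/2)
def proj(c,X):
    p=np.asarray(c["R"])@np.asarray(X,float)+np.asarray(c["t"]); return np.array([c["cx"],c["cy"]])+f(c)*p[:2]/p[2]
def ray(c,uv,z):
    R=np.asarray(c["R"]);t=np.asarray(c["t"]);o=-R.T@t
    d=R.T@np.array([(uv[0]-c["cx"])/f(c),(uv[1]-c["cy"])/f(c),1]); return o+d*(z-o[2])/d[2]
E
python3 - <<'E'
from h import *
cs={n:viewer.camera(n) for n in("scene","top")}
for n,c in cs.items():
    cv2.imwrite(f"pics/{n}0.png",c["pixels"][...,::-1])
    for t,z in dict(balance=0,tare_sensor=.074,print_sensor=.074,panel=.072,pan=.08,lid_lip=.169,beaker=.08,mortar=0,vial_short=0,vial_tall=0,jar=0,wash_bottle=0).items():
        print(n,t,[(np.round(m["position"],1).tolist(),round(m["conf"],2),np.round(ray(c,m["position"],z),3).tolist()) for m in finder.mark_of(n,t)[:2]])
E
```

```text
scene balance []
scene tare_sensor []
scene print_sensor [([281.3, 203.3], 0.36, [0.481, -0.022, 0.074])]
scene panel []
scene pan []
scene lid_lip [([234.5, 211.1], 0.66, [0.611, -0.102, 0.169])]
scene beaker []
scene mortar [([325.6, 281.0], 0.68, [0.661, 0.101, 0.0])]
scene vial_short [([207.9, 209.8], 0.48, [0.445, -0.238, 0.0])]
scene vial_tall [([313.3, 226.8], 0.65, [0.49, 0.061, -0.0]), ([346.3, 231.6], 0.46, [0.501, 0.149, -0.0])]
scene jar [([179.8, 249.6], 0.93, [0.591, -0.271, 0.0])]
scene wash_bottle [([376.4, 289.9], 0.81, [0.678, 0.219, 0.0])]
top balance [([375.2, 203.5], 0.56, [0.569, -0.094, 0.0]), ([375.1, 236.6], 0.17, [0.477, -0.095, 0.0])]
top tare_sensor [([407.8, 240.9], 0.52, [0.467, -0.173, 0.074])]
top print_sensor [([345.3, 234.0], 0.48, [0.481, -0.007, 0.074])]
top panel [([376.4, 236.0], 0.77, [0.477, -0.09, 0.072]), ([318.4, 230.8], 0.64, [0.487, 0.064, 0.072])]
top pan [([378.5, 187.8], 0.73, [0.605, -0.092, 0.08])]
top lid_lip [([265.9, 163.9], 0.3, [0.647, 0.199, 0.169])]
top beaker []
top mortar [([306.5, 172.4], 0.9, [0.651, 0.101, 0.0]), ([422.8, 249.9], 0.75, [0.443, -0.229, 0.0])]
top vial_short [([425.3, 250.2], 0.65, [0.443, -0.236, 0.0])]
top vial_tall []
top jar [([437.0, 195.5], 0.72, [0.596, -0.267, 0.0]), ([376.2, 200.8], 0.18, [0.577, -0.096, 0.0])]
top wash_bottle [([259.9, 161.7], 0.75, [0.678, 0.232, 0.0])]
```

Run:
```python
import cv2
a=cv2.imread("pics/top0.png")[120:290,230:470];cv2.imwrite("pics/top0c.png",cv2.resize(a,None,fx=3.3,fy=3.3,interpolation=2))
a=cv2.imread("pics/scene0.png")[130:330,150:410];cv2.imwrite("pics/scene0c.png",cv2.resize(a,None,fx=3,fy=3,interpolation=2))
```

```text
(no output)
```

View pics/top0c.png

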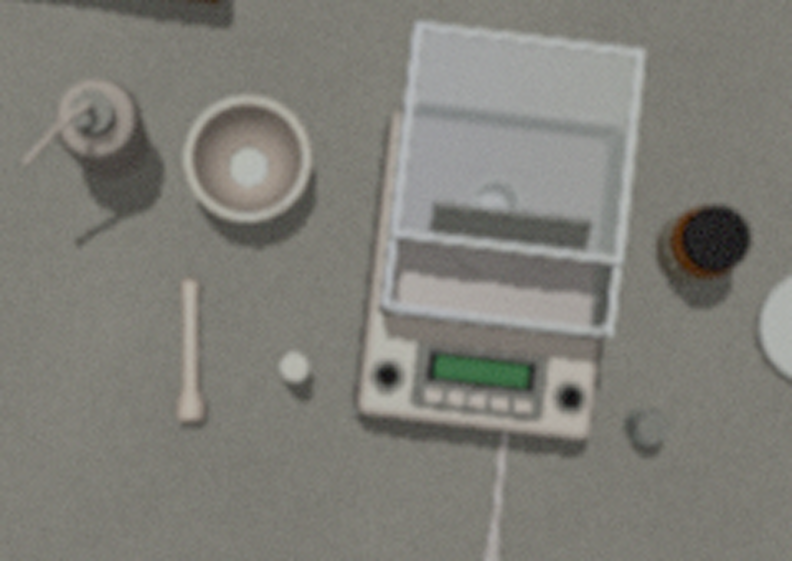

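View pics/scene0c.png

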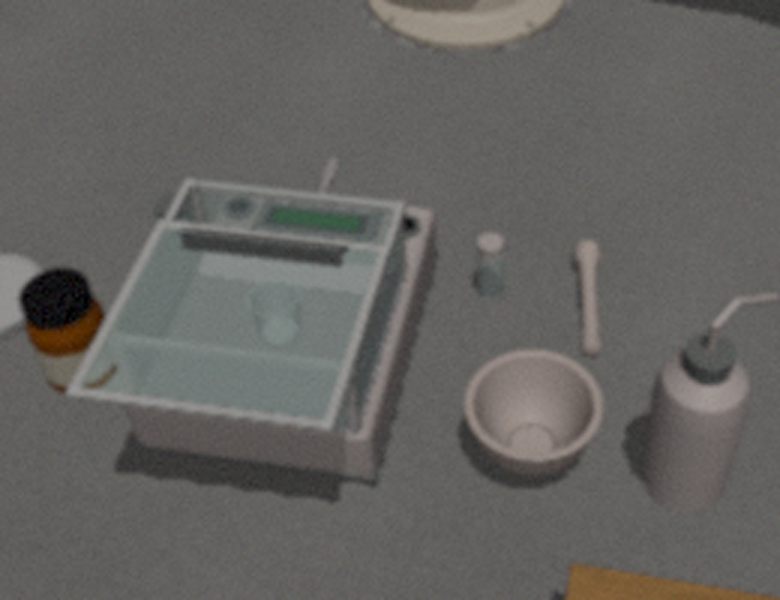

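Top crop: tare lens at about (570,398), print lens at (388,376), lip rear edge from (433,204) to (590,222), lid rear corners at (416,25) and (643,50). The beaker is on the pan, and the lid is clearly open. The scene crop, taken from behind, shows the lid corners at (70,392) and (330,425). Next I fit the balance pose and lid opening to these points.

Run:
```python
from h import *
cs={n:viewer.camera(n) for n in("scene","top")}
# (cam,u,v, x,y,z, moves)
P=[("top",388,376,-92,74,74,0),("top",570,398,-92,-74,74,0),("top",362,413,-125,95,68,0),("top",586,438,-125,-95,68,0),
("top",416,25,123,89,151,1),("top",643,50,123,-89,151,1),("top",617,262,-43,-89,151,1),("top",396,237,-43,89,151,1),
("top",385,308,-43,89,146,0),("top",611,333,-43,-89,146,0),("top",433,204,-15,60,169,1),("top",590,222,-15,-60,169,1),
("scene",70,392,123,-89,151,1),("scene",330,425,123,89,151,1),("scene",163,225,-43,-89,151,1),("scene",388,246,-43,89,151,1),
("scene",190,180,-43,-89,146,0),("scene",402,204,-43,89,146,0),("scene",182,233,-15,-60,169,1),("scene",343,250,-15,60,169,1)]
S={"top":(3.3,230,120),"scene":(3,150,130)}
def W(p,x,y,z): c,s=np.cos(p[2]),np.sin(p[2]); return [p[0]+c*x-s*y,p[1]+s*x+c*y,z]
def res(p):
    r=[]
    for n,u,v,x,y,z,m in P:
        s,a,b=S[n]; r.append(proj(cs[n],W(p,x/1e3+m*p[3],y/1e3,z/1e3))-[(u+.5)/s-.5+a,(v+.5)/s-.5+b])
    return np.ravel(r)
o=least_squares(res,[.57,-.09,0,.07],loss="soft_l1",x_scale=[.01,.01,.05,.01]);p=o.x
print(p,np.degrees(p[2]));
for q,r in zip(P,res(p).reshape(-1,2)): print(q[0],q[3:],r.round(1))
for k,X in dict(tare=(-.092,-.074,.074),prnt=(-.092,.074,.074),lip=(-.015+p[3],0,.169),lipshut=(-.015,0,.169)).items(): print(k,np.round(W(p,*X),4))
ob=bot.get_obs();print(ob["ee_pos"],ob["tcp_rot"],ob["opening"],ob["q"],ob["wrist_force"])
# balance far reach: lens dark blobs check
```

```text
[ 0.56805679 -0.09447095 -0.09054969  0.05350181] -5.18811532173072
top (-92, 74, 74, 0) [ 0.  -0.5]
top (-92, -74, 74, 0) [ 0.5 -0.6]
top (-125, 95, 68, 0) [-1.5 -0.2]
top (-125, -95, 68, 0) [1.8 0.6]
top (123, 89, 151, 1) [-0.4 -0.9]
top (123, -89, 151, 1) [ 0.5 -0.1]
top (-43, -89, 151, 1) [1.7 0.4]
top (-43, 89, 151, 1) [-1.8 -0.3]
top (-43, 89, 146, 0) [-1.  -0.5]
top (-43, -89, 146, 0) [1.  0.2]
top (-15, 60, 169, 1) [ 0.4 -0.9]
top (-15, -60, 169, 1) [ 0.9 -0.6]
scene (123, -89, 151, 1) [ 0.  -0.3]
scene (123, 89, 151, 1) [1.6 0.3]
scene (-43, -89, 151, 1) [-0.2 -2.2]
scene (-43, 89, 151, 1) [ 1.3 -0.5]
scene (-43, -89, 146, 0) [-0.6 -0.9]
scene (-43, 89, 146, 0) [ 1.7 -1. ]
scene (-15, -60, 169, 1) [-0.2 -0.7]
scene (-15, 60, 169, 1) [-0.3 -0.2]
tare [ 0.4697 -0.1598  0.074 ]
prnt [ 0.4831 -0.0125  0.074 ]
lip [ 0.6064 -0.098   0.169 ]
lipshut [ 0.5531 -0.0931  0.169 ]
[0.188479   0.51667834 0.23128283] [-1.79998184e+02  2.36742554e-04  1.59960225e+02] 0.08546421930340446 [ 6.99586677e+01  4.97861767e+00  1.00777651e+01  9.51009635e+01
 -2.36791902e-04  8.99984431e+01] [-0.1304795   0.147342    1.77092497]
```

```bash
python3 -m inch '[[[0,0,0,0,0,0,-7.4],[0,0,0,0,0,0,-7.4],[0,-39,-44,0,0,0,0],[0,-39,-44,0,0,0,0],[0,-39,-44,0,0,0,0],[0,-39,-44,0,0,0,0],[0,-39,-44,0,0,0,0],[0,0,0,0,0,0,0]]]'; python3 -c "
from h import *
o=bot.get_obs();print(o['q'],o['tcp_rot'])"
```

```text
time: 2.4
ee_pos: [0.3644, 0.277, 0.2316]
tcp_rot: [-180.0, 0.0, 174.4]
wrist_force: [-0.8, -0.4, -0.1]
opening: 0.0
grasp_force: 0.0
[ 3.72601524e+01 -7.61512338e+00 -2.24861154e+00  9.53350972e+01
 -3.03361996e-02  4.28196245e+01] [-1.79999101e+02  4.36618537e-02  1.74440520e+02]
```

```bash
python3 -m inch '[[[0,-44,-50,0,0,0,-0.4],[0,-44,-50,0,0,0,0],[0,-44,-50,0,0,0,0],[0,-44,-50,0,0,0,0],[0,-44,-50,0,0,0,0],[0,-44,-50,0,0,0,0],[0,-44,-50,0,0,0,0],[0,0,0,0,0,0,0]]]'
python3 - <<'E'
from h import *
c=viewer.camera("top");cv2.imwrite("pics/t1.png",cv2.resize(np.ascontiguousarray(c["pixels"][100:280,300:480,::-1]),None,fx=3.3,fy=3.3,interpolation=2))
c=viewer.camera("scene");cv2.imwrite("pics/s1.png",cv2.resize(np.ascontiguousarray(c["pixels"][70:270,150:410,::-1]),None,fx=3,fy=3,interpolation=2))
E
```

```text
time: 3.4
ee_pos: [0.6241, -0.0743, 0.2285]
tcp_rot: [-180.0, -0.2, 175.0]
wrist_force: [0.1, 0.2, -0.1]
opening: 0.0002
grasp_force: 0.0
```

View pics/s1.png

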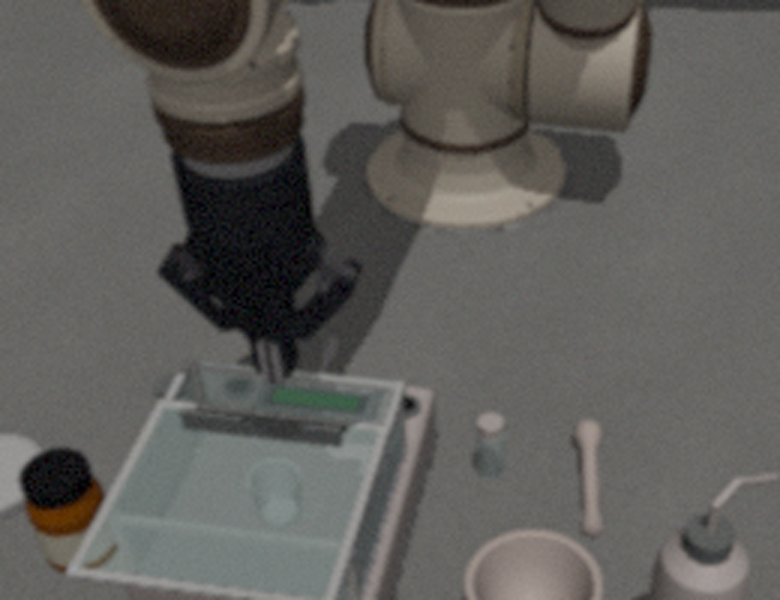

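The lid scene is unchanged and the closed fingertips are above the lid behind the lip, at crop (270,370). I'll shift back a little further before descending.

```bash
python3 -m inch '[[[0,-23,-24,0,0,0,0],[0,0,0,0,0,0,0],[0,0,0,20,0,0,0],[0,0,0,20,0,0,0],[0,0,0,0,0,0,0],[0,0,0,0,0,0,0]]]'
```

```text
time: 4.25
ee_pos: [0.6432, -0.097, 0.1928]
tcp_rot: [180.0, 0.1, 175.2]
wrist_force: [0.3, 0.2, 0.5]
opening: -0.0003
grasp_force: 0.0
```

```bash
python3 -m inch '[[[0,0,0,17,0,0,0],[0,0,0,8,0,0,0],[0,0,0,8,0,0,0],[0,0,0,0,0,0,0],[0,0,0,0,0,0,0]]]'
python3 - <<'E'
from h import *
c=viewer.camera("scene");cv2.imwrite("pics/s2.png",cv2.resize(np.ascontiguousarray(c["pixels"][150:290,150:310,::-1]),None,fx=4,fy=4,interpolation=2))
E
```

```text
time: 4.88
ee_pos: [0.6435, -0.098, 0.1588]
tcp_rot: [-180.0, 0.0, 175.2]
wrist_force: [0.6, 0.1, 0.3]
opening: 0.0001
grasp_force: 0.0
```

View pics/s2.png

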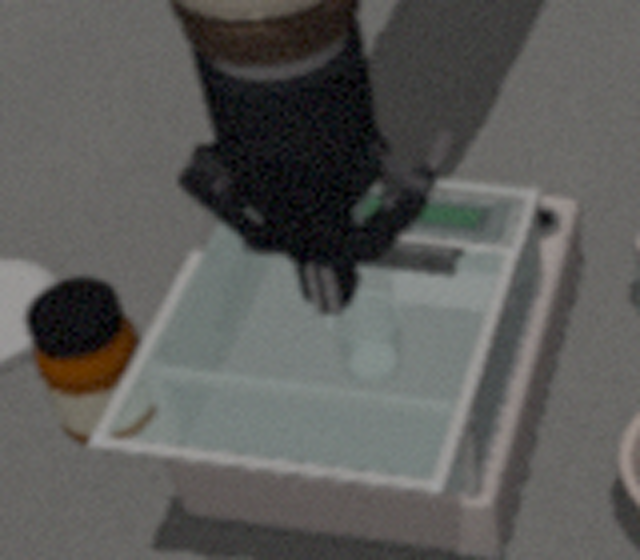

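Fingertips are at crop (330,305), just behind the lip and touching nothing. Now I push.

```bash
python3 -m inch '[[[0,8,0,0,0,0,0],[0,8,0,0,0,0,0],[0,8,0,0,0,0,0],[0,8,0,0,0,0,0],[0,8,0,0,0,0,0],[0,8,0,0,0,0,0],[0,8,0,0,0,0,0],[0,8,0,0,0,0,0]]]'; python3 -m inch '[[[0,3,0,0,0,0,0],[0,3,0,0,0,0,0],[0,3,0,0,0,0,0],[0,0,0,0,0,0,0]]]'
```

```text
time: 5.92
ee_pos: [0.5791, -0.0925, 0.1584]
tcp_rot: [180.0, 0.0, 175.2]
wrist_force: [2.8, 0.7, 1.2]
opening: 0.0001
grasp_force: 0.8
time: 6.42
ee_pos: [0.5704, -0.0919, 0.1582]
tcp_rot: [-180.0, -0.0, 175.2]
wrist_force: [-0.1, 0.4, 0.2]
opening: -0.0
grasp_force: 0.0
```

Pushing takes about 2 N. I continue in small rows until the end stop is felt.

```bash
for i in 1 2 3; do python3 -m inch '[[[0,2,0,0,0,0,0],[0,0,0,0,0,0,0]]]' | grep -E "ee_pos|wrist"; done
```

```text
ee_pos: [0.5685, -0.0917, 0.1582]
wrist_force: [0.3, 0.5, -1.0]
ee_pos: [0.5665, -0.0915, 0.1582]
wrist_force: [0.7, 0.5, -1.1]
ee_pos: [0.5645, -0.0913, 0.1583]
wrist_force: [0.0, 0.1, -1.2]
```

```bash
for i in 1 2 3; do python3 -m inch '[[[0,2,0,0,0,0,0],[0,0,0,0,0,0,0]]]' | grep -E "ee_pos|wrist"; done;  python3 - <<'E'
from h import *
for n in("scene","top"):
    c=viewer.camera(n);cv2.imwrite(f"pics/{n}3.png",c["pixels"][...,::-1])
a=cv2.imread("pics/scene3.png")[150:290,150:310];b=cv2.imread("pics/top3.png")[110:250,330:440]
cv2.imwrite("pics/b3.png",cv2.resize(np.hstack([a,b]),None,fx=2.95,fy=2.95,interpolation=2))
E
```

```text
ee_pos: [0.5641, -0.0913, 0.1584]
wrist_force: [9.0, -0.7, -3.5]
ee_pos: [0.564, -0.0912, 0.1585]
wrist_force: [19.6, -2.4, -8.8]
ee_pos: [0.5639, -0.0912, 0.1586]
wrist_force: [29.7, -3.4, -11.4]
```

View pics/b3.png

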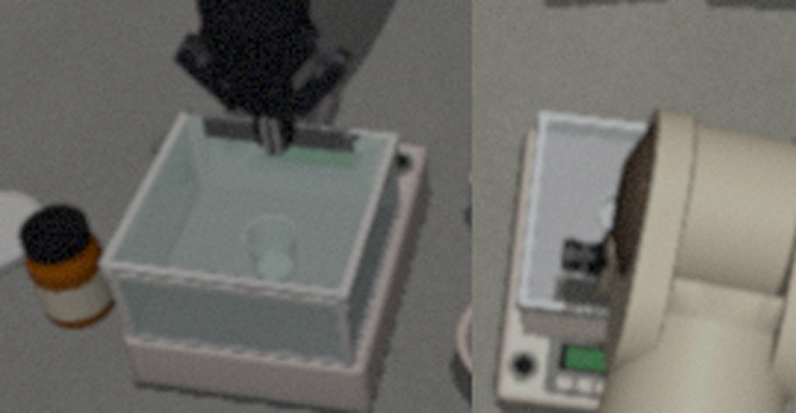

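Left: the lid sits flush with the shield's rear edge, and the lip is at the front with the fingertips against it at crop (275,145). A firm end stop appeared at TCP x = 0.564, as predicted. I back off, lift and move over the tare sensor.

```bash
python3 -m inch '[[[0,-8,0,0,0,0,0],[0,-8,0,0,0,0,0],[0,0,0,0,0,0,0],[0,0,0,-30,0,0,0],[0,0,0,-40,0,0,0],[0,0,0,0,0,0,0],[0,0,0,0,0,0,0]]]'; python3 -m inch '[[[0,33,-26,0,0,0,0],[0,33,-26,0,0,0,0],[0,32,-25,0,0,0,0],[0,0,0,0,0,0,0],[0,0,0,0,0,0,0],[0,0,0,0,0,0,0]]]'
python3 - <<'E'
from h import *
c=viewer.camera("scene")
t=[.4697,-.1598]
o=bot.get_obs();R=np.array([np.cos(np.radians(o["tcp_rot"][2])),np.sin(np.radians(o["tcp_rot"][2]))])
d=np.array(t)-o["ee_pos"][:2];print("tx,ty mm",1e3*d@R,1e3*d@[R[1],-R[0]])
cv2.imwrite("pics/s4.png",cv2.resize(np.ascontiguousarray(c["pixels"][130:290,150:310,::-1]),None,fx=3.5,fy=3.5,interpolation=2))
E
```

```text
time: 8.9
ee_pos: [0.5744, -0.0921, 0.2278]
tcp_rot: [180.0, -0.0, 175.2]
wrist_force: [-0.1, -0.2, -0.0]
opening: 0.0002
grasp_force: 0.0
time: 9.65
ee_pos: [0.4709, -0.1601, 0.2276]
tcp_rot: [180.0, -0.1, 175.2]
wrist_force: [0.8, -0.2, -0.4]
opening: 0.0001
grasp_force: 0.0
tx,ty mm 1.2441456089399114 0.24070396128222563
```

View pics/s4.png

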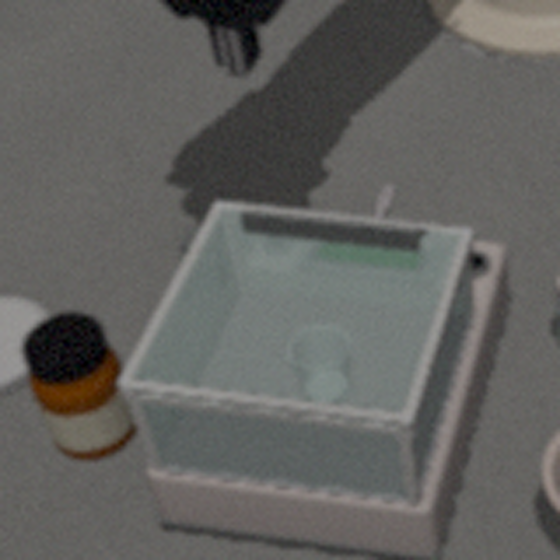

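The lid stayed shut and the fingertips hang above the tare corner, at crop (237,70). Descending.

```bash
python3 -m inch '[[[0,3,0,40,0,0,0],[0,0,0,30,0,0,0],[0,0,0,20,0,0,0],[0,0,0,15,0,0,0],[0,0,0,10,0,0,0],[0,0,0,5,0,0,0],[0,0,0,0,0,0,0],[0,0,0,0,0,0,0]]]'
python3 - <<'E'
from h import *
c=viewer.camera("scene");d=viewer.camera("top")
print(proj(d,[.4697,-.1598,.074]))
cv2.imwrite("pics/s5.png",cv2.resize(np.hstack([c["pixels"][130:290,150:310,::-1],d["pixels"][130:290,330:450,::-1]]),None,fx=2.8,fy=2.8,interpolation=2))
E
```

```text
time: 10.7
ee_pos: [0.4678, -0.1605, 0.1089]
tcp_rot: [-180.0, 0.1, 175.2]
wrist_force: [0.5, 0.2, -0.4]
opening: 0.0003
grasp_force: 0.0
[402.85206465 239.63866109]
```

View pics/s5.png

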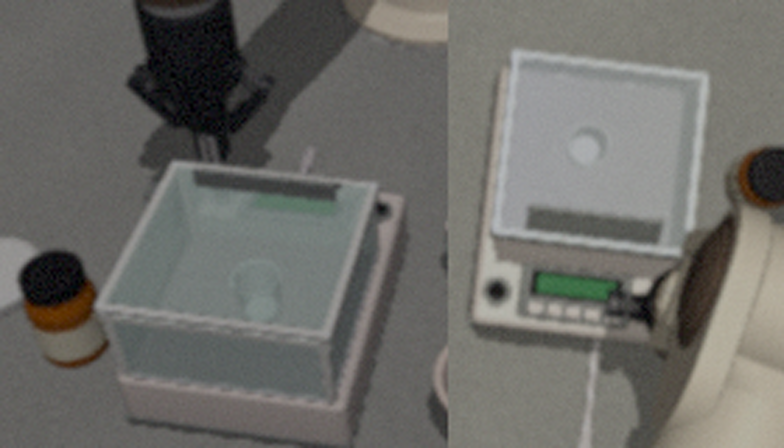

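Top view: the hand is over the front right corner and clear of the shield. I lower 8 mm to about 27 mm above the lens and hold for 3 s.

```bash
python3 -m inch '[[[0,0,0,4,0,0,0],[0,0,0,4,0,0,0],[0,0,0,0,0,0,0],[0,0,0,0,0,0,0],[0,0,0,0,0,0,0],[0,0,0,0,0,0,0],[0,0,0,0,0,0,0],[0,0,0,0,0,0,0]]]'; for i in 1 2; do python3 -m inch '[[[0,0,0,0,0,0,0],[0,0,0,0,0,0,0],[0,0,0,0,0,0,0],[0,0,0,0,0,0,0],[0,0,0,0,0,0,0],[0,0,0,0,0,0,0],[0,0,0,0,0,0,0],[0,0,0,0,0,0,0]]]'; done; python3 -m inch '[[[0,0,0,-20,0,0,0],[0,0,0,-40,0,0,0],[0,0,0,-50,0,0,0],[0,0,0,-50,0,0,0],[0,0,0,-40,0,0,0],[0,0,0,0,0,0,0],[0,0,0,0,0,0,0],[0,0,0,0,0,0,0]]]'
```

```text
time: 11.8
ee_pos: [0.4675, -0.1603, 0.1003]
tcp_rot: [-180.0, 0.0, 175.2]
wrist_force: [-0.5, 0.3, -0.7]
opening: 0.0001
grasp_force: 0.0
time: 12.8
ee_pos: [0.4675, -0.1604, 0.1003]
tcp_rot: [180.0, 0.0, 175.2]
wrist_force: [-0.5, 0.1, 0.1]
opening: 0.0001
grasp_force: 0.0
time: 13.8
ee_pos: [0.4675, -0.1604, 0.1003]
tcp_rot: [180.0, -0.0, 175.2]
wrist_force: [0.0, 1.0, 0.9]
opening: 0.0002
grasp_force: 0.0
time: 14.8
ee_pos: [0.4672, -0.1603, 0.2991]
tcp_rot: [180.0, -0.1, 175.2]
wrist_force: [0.4, 0.8, -0.2]
opening: 0.0002
grasp_force: 0.0
```

```bash
python3 -c "
from workcell import bot
print(bot.job_done())"
```

```text
the job is handed in; nothing more can be done
None
```

The job is handed in, with no verdict returned: the lid is pushed shut to its end stop, the fingertips stayed about 26 mm above the tare sensor for over 2 s, and the hand then withdrew to about 24 cm from it; no unintended contact showed in the forces or pictures.

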